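Switch on the kiln with its key

TASK

Take the red key out of its wooden block, push it fully home into the brass lock on the kiln's sloping control console and turn it clockwise as far as it goes (mark at the green dot). Only then press the green start button right down and let it come back up; leave the key in the lock, switched on, and do not disturb the glaze jars and the cup.

Things in the scene. Friction and masses are not known exactly. Their poses are not given: they have to be found in the camera images.
- key: loose key, 60 mm long, upright in the wooden block, collar on its top. Origin: blade tip; z up the key, x along the blade's width. Steel blade 14 (x) by 6 (y) mm, z 0 to 22, last 5 mm tapered to 10 by 3; black collar 28 by 16, z 22 to 26, comes to rest on the lock; red bow (grip) 28 (x) by 10 (y), z 26 to 60. Same when turned half round. About 45 g
- holder: fixed wooden key block, 80 (x) by 70 (y) by 50 mm high; origin at the centre of its underside, z up. The key stands in a slot at the centre of its top, long side along the block's x
- console: fixed grey kiln console, a wedge 180 (x) by 240 (y) mm; origin: centre of underside. Its face rises away from the robot at 30 degrees, from 35 mm high at the front edge (x = -90) to 139 mm at the back (x = +90). Seen from the robot the lock is left and the start button right, 110 mm apart; a flat display lies above them
- lock_mouth (a point): centre of the key slot's mouth, on the end of the lock barrel (brass, steel rim, 57 mm across, 26 mm proud of the face). z points out along the lock's axis, square to the face, 30 degrees from vertical; x runs along the slot's long side to the barrel's black mark and turns with it. Slot 16.5 (x) by 8.5 (y) mm, 2 mm chamfer, 26 mm deep
- lock (a joint): angle of the lock barrel, rad: 0 = off (index mark at the red dot, upper left), grows clockwise as seen looking at the face, 1.4 = on at its stop (mark at the green dot, upper right). Starts 0 to 0.3; stays where it is left
- start (a joint): travel of the green start button, m: 0 = up, 0.006 = fully down; springs back; about 5 N
- start_top (a point): centre of the top of the green start button, 32 mm across, which stands 22 mm out of the console's face in a black collar 44 mm across and 12 mm high; z points out of the button, square to the sloping face; pressed along -z
- glaze_blue: loose blue glaze jar with a white lid, 66 mm across, 85 mm high, upright; origin at the centre of its underside
- glaze_red: loose brown-red glaze jar with a white lid, 60 mm across, 80 mm high, upright; origin at the centre of its underside
- cup: loose white cup, 64 mm across the rim, 60 mm high, upright; origin at the centre of its underside

How it is judged (in metres and radians):
On the way, in this order (a step that is already met when the one before it is completed fails the run):
1. the key is fully home in the lock (z of key in the frame of lock_mouth below -0.018 m and x of key in the frame of lock_mouth between -0.004 and 0.004 m and y of key in the frame of lock_mouth between -0.004 and 0.004 m and angle between the z axis of key and the z axis of lock_mouth, either way round below 0.15 rad), for 0.1 s.
2. the key in the lock is turned on (all of step 1 and value of joint lock above 1.2 rad), for 0.1 s.
3. the start button is pressed down with the lock on (value of joint start above 0.004 m and value of joint lock above 1.2 rad), for 0.05 s.
At the end, for the whole second after the job is handed in: Lock past 1.2 of its 1.4 rad; key still, in the lock, tip 18 mm or more below the mouth (22 = home), within 4 mm of the axis in slot x and y, within 0.15 rad of its direction; start button pressed 4 mm or more once the lock was on, and up again (within 1.5 mm) (all of step 2 and value of joint start below 0.0015 m and linear speed of key below 0.02 m/s); the robot touches nothing.
It fails at once if the start button is pressed before the lock is on (value of joint start above 0.003 m and value of joint lock below 1.2 rad).
It fails at once if the lock is turned without the key in it (value of joint lock above 0.6 rad and z of key in the frame of lock_mouth above -0.004 m).
It fails at once if a jar or the cup is moved more than 25 mm or tipped (distance of any of glaze_blue, glaze_red, cup from where it was at the start of the episode above 0.025 m or angle between any of glaze_blue, glaze_red, cup's own z axis and vertical above 0.4 rad).
It also fails if it takes over 58 s, if anything falls off the work surface, if the arm or the gripper's body presses on something with over 40 N, if the wrist force passes 120 N, or if a joint passes its speed limit or range.

ROBOT

A 6-joint arm with a two-finger parallel gripper is mounted at the origin on the work surface. World frame = base frame: x ahead of the robot, y to its left, z up, the work surface at z = 0. Lengths are in mm, angles in rad, forces in N, time in s.
With the tool pointing down it reaches from about 375 to 975 mm from the base axis. Payload 3.8 kg.
Tool frame: the origin (TCP) lies between the finger pads; the fingertips stand 19 mm ahead of it and the grasp point (between the pads) is the TCP (arm.finger_overhang is the distance from the TCP to the fingertips, in mm); z points along the fingers, y is the line along which they close (so a half turn about z gives the same grasp; the last joint's range is limited). The gripper opens to 88 mm and grips with 3 to 60 N. Pads are 18 mm wide; open, the fingers measure 123 mm over their backs; the gripper's body (75 mm by 187 mm) begins 45 mm behind the grasp point.
Start: joints at [-1.226, 0.264, 1.604, -0, 1.274, -0.037], TCP at [251.494, -626.394, 257.706] pointing down, gripper open.
Joint ranges: [-2.63, 2.63], [-0.94, 2.18], [0.31, 2.57], [-1.31, 4.45], [0, 2.66], [-2.55, 2.55]. Speed limits (rad/s): [2.57, 2.57, 3.14, 3.14, 3.14, 3.14].

INTERFACE

Orientations are given as a unit quaternion [x, y, z, w].
In Python, from bench import arm gives the robot as it stands.
- The arm moves only by the shell command python3 -m handwheel 'ROWS'. ROWS is JSON, a list of rows, each a list of 7 numbers: the closure, from 0 (fully open) to 1 (shut), then the shift along the tool's x, y, z as a fraction of full scale, then the turn, a rotation vector about the tool's x, y, z as a fraction of full scale. In form: [[jaw, dx, dy, dz, ax, ay, az], ...]. A call has 1 to 20 rows; each row shifts and turns the commanded pose from where the row before left it, along the tool's axes as they then stand; what a row does not reach is not made up. Full scale, the value 1, is 0.4 m for a shift and 0.1 rad for a turn. A row lasts 1/8 s, in which the tool goes at most 62.5 mm and 10.7 degrees, less where a joint would pass 70% of its speed; a pose out of reach is approached as far as the arm can. A call with a number of a shift or a turn outside -1 to 1 is refused whole. A call with a gripper value outside its range is refused whole. The fingers move at their own pace and stop on an object; the grip force is fixed at half the most. Time passes only in rows, so rows that do not move let the fingers close. It gives the time, the measured TCP pose, the force, the opening and the grip force at its end, in the units of the state.
- arm.read_state(): the state, without advancing time (a new reading comes with each control period).
- arm.read_camera(name): name is "side" or "top" or "wrist"; returns (picture, depth): 400x640x3 uint8, red, green, blue; 400x640 float32, mm along the optical axis (not along the pixel's ray), 0 where there is no reading.
- arm.camera_info(name): a dict with "fx", "fy", "cx", "cy" (pixels), "k1" (the pictures are not rectified: a ray, as slopes to the right and down, at radius r is drawn at 1 + k1 r^2 times it, then the intrinsics apply), "R" (3x3) and "t" (3): a world point X has camera coordinates R X + t. Camera axes: x right, y down, z forward; pixel columns grow to the right and rows downward; lengths in mm; the calibration is good to about 2 mm. A picture is of the moment at which its call begins: read the wrist's pose just before it. camera_info takes no time and is no camera call; for the wrist camera it gives the pose at the moment of the call.
- arm.hand_in(): hands the job in; it is judged then, once.
The state is a dict: "time": time; "joints": joint angles; "joint_velocities": joint speeds; "joint_efforts": joint torques, N m; "tcp_pos": TCP position; "tool_rot": TCP orientation; "contact_force": force on the tool from outside, world axes, zero at the start; "moment": the same for the moment, N m; "opening": opening from 0.0 (shut) to 1.0 (fully open); "grasp_force": force on a finger pad.
Only numpy, scipy, OpenCV 4.12 (cv2) and the standard library are available. Lean on these libraries where they do the work, as an engineer would, in place of code of your own. Each camera call takes 0.05 s, during which the arm holds its last target. There are 200 camera calls.

## Working session

There is one attempt and no reset: what is moved stays moved. The work goes in short steps, Python scripts to look and compute and a shell command to move; the robot and the scene stay as the last step left them, time stands still between calls to the robot, and variables do not carry over. Pictures are saved under pics/ and viewed, at most 10 in all, crops included, and the job is handed in when it is done.

```bash
mkdir -p pics; ls
cat > h.py <<'E'
from bench import arm
import numpy as np, cv2
from scipy.spatial.transform import Rotation as Ro
def snap(n,f=None):
    i=arm.camera_info(n); p,d=arm.read_camera(n)
    if f: cv2.imwrite(f'pics/{f}.png',p[:,:,::-1]); np.savez(f'pics/{f}.npz',p=p,d=d,**{k:np.array(v) for k,v in i.items()})
    return p,d,i
def load(f):
    return np.load(f'pics/{f}.npz')
def slope(i,u,v):
    x=(np.asarray(u,float)-i['cx'])/i['fx'];y=(np.asarray(v,float)-i['cy'])/i['fy'];a,b=x,y
    for _ in range(10):
        s=1+i['k1']*(a*a+b*b);a,b=x/s,y/s
    return a,b
def pt(i,u,v,d):   # with depth
    a,b=slope(i,u,v); c=np.stack([a*d,b*d,d+0*a],-1)
    return (c-i['t'])@np.array(i['R'])
def ray(i,u,v):
    a,b=slope(i,u,v); R=np.array(i['R']);o=-R.T@i['t'];w=np.array([a,b,1.])@R
    return o,w/np.linalg.norm(w)
def atz(i,u,v,z):
    o,w=ray(i,u,v); return o+w*(z-o[2])/w[2]
def tri(rs):
    A=0;B=0
    for o,w in rs:
        P=np.eye(3)-np.outer(w,w);A=A+P;B=B+P@o
    x=np.linalg.solve(A,B); return x,[np.linalg.norm((np.eye(3)-np.outer(w,w))@(x-o)) for o,w in rs]
E
python3 - <<'E'
from h import *
for n in('top','side'):
    p,d,i=snap(n,n); print(n,{k:np.round(v,3).tolist() for k,v in i.items()})
a=np.vstack([cv2.imread('pics/top.png')]);print(arm.read_state())
E
```

```text
pics
top {'fx': 367.134, 'fy': 367.134, 'cx': 315.909, 'cy': 204.269, 'k1': -0.001, 'R': [[0.029, -0.999, 0.016], [-0.993, -0.031, -0.111], [0.111, -0.012, -0.994]], 't': [-15.567, 601.561, 920.038]}
side {'fx': 379.219, 'fy': 379.219, 'cx': 315.238, 'cy': 200.927, 'k1': 0.029, 'R': [[0.965, -0.263, 0.001], [-0.188, -0.691, -0.698], [0.184, 0.673, -0.716]], 't': [-573.514, 180.834, 727.564]}
{'time': 0.1, 'joints': array([-1.22589310e+00,  2.64684120e-01,  1.60518957e+00,  1.38029268e-07,
        1.27369884e+00, -3.69004206e-02]), 'joint_velocities': array([ 2.66256989e-03, -1.34349206e-03, -1.96948233e-03,  3.80985609e-04,
       -5.77939187e-05, -2.74251751e-04]), 'joint_efforts': array([ 3.13570572e-04, -5.03620863e+01, -3.58070040e+01,  7.31294858e-02,
        2.33060354e-02, -4.24206667e-05]), 'tcp_pos': array([ 251.30279715, -625.84905414,  256.53406802]), 'tool_rot': array([ 9.81833041e-01,  1.89744301e-01, -1.51784709e-04, -9.78232052e-04]), 'contact_force': array([ 0.07525659,  0.22331573, -0.81770086]), 'moment': array([-0.0370748 ,  0.01037444,  0.02205542]), 'grasp_force': 0.0, 'opening': 0.9996637365652149}
```

View pics/top.png

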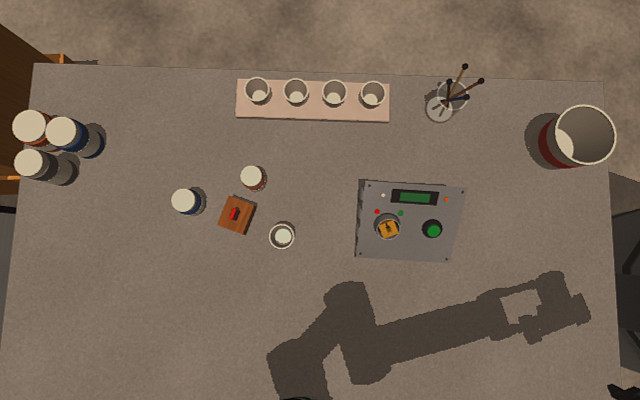

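View pics/side.png

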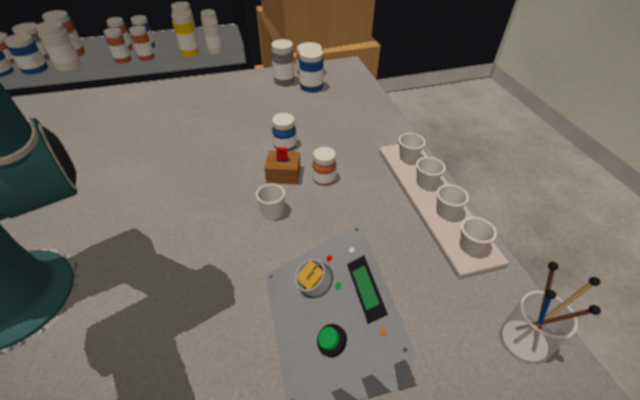

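The top view shows the block at (237,214) with the key at (235,213). The lock is at (388,229), the button at (432,229), and the jars at (186,201) and (251,177), with the cup at (282,236). The side view shows the key at (282,155), the lock at (311,275) and the button at (331,340).

Run:
```python
from h import *
t=load('top');s=load('side')
for n,a,b in(('key',(234,211),(282,151)),('lock',(388,229),(311,275)),('btn',(432,228),(329,338)),('blue',(184,200),(284,120)),('redj',(251,176),(324,154)),('cup',(282,236),(271,192))):
    x,e=tri([ray(t,*a),ray(s,*b)]);print(n,x.round(1),np.round(e,1),pt(t,a[0],a[1],float(t['d'][a[1],a[0]])).round(1),pt(s,b[0],b[1],float(s['d'][b[1],b[0]])).round(1))
# face plane fit from top depth
u,v=np.meshgrid(np.arange(365,460),np.arange(186,258));d=t['d'][v,u]
P=pt(t,u.ravel(),v.ravel(),d.ravel());P=P[(d.ravel()>0)]
rng=np.random.default_rng(0);best=None
for _ in range(300):
    q=P[rng.choice(len(P),3,False)];n=np.cross(q[1]-q[0],q[2]-q[0]);n/=np.linalg.norm(n)+1e-9
    m=abs((P-q[0])@n)<3
    if best is None or m.sum()>best.sum():best=m
Q=P[best];c=Q.mean(0);n=np.linalg.svd(Q-c,full_matrices=False)[2][2];n*=np.sign(n[2]);print('face',len(Q),len(P),c.round(1),n.round(3),np.degrees(np.arccos(n[2])),'yaw',np.degrees(np.arctan2(-n[1],-n[0])))
print(arm.camera_info('wrist'))
# block corners
big=[cv2.resize(cv2.imread('pics/top.png')[y-28:y+28,x-37:x+37],(400,300),interpolation=cv2.INTER_CUBIC) for x,y in((237,214),(400,218))]
big+=[cv2.resize(cv2.imread('pics/side.png')[y-28:y+28,x-37:x+37],(400,300),interpolation=cv2.INTER_CUBIC) for x,y in((284,162),(318,285))]
cv2.imwrite('pics/c1.png',np.vstack([np.hstack(big[:2]),np.hstack(big[2:])]))
```

```text
key [570.7 205.   75.9] [3.4 3.4] [573.  202.1  88.4] [566.9 202.6  77.9]
lock [ 540.1 -170.7  104.2] [0.4 0.4] [ 540.4 -173.7   90.1] [ 541.5 -166.7   97.8]
btn [ 542.8 -279.1   94.9] [3. 3.] [ 545.  -275.   108.8] [ 538.4 -282.6  103.5]
blue [597.8 328.   79.1] [0.7 0.7] [596.7 326.6  83.3] [597.7 323.3  82.3]
redj [662.3 167.2  76.1] [0.5 0.5] [661.8 166.1  81.9] [660.7 163.5  79.2]
cup [516.6  84.9  63.9] [0.2 0.2] [517.6  89.1   9.4] [519.8 113.2  36.5]
face 5347 6808 [ 560.3 -230.6   91.4] [-0.505  0.019  0.863] 30.378256726776456 yaw -2.0997296608686877
{'fx': 352.85419372490895, 'fy': 352.85419372490895, 'cx': 321.203444601624, 'cy': 203.04413785539052, 'k1': -0.07602471481982823, 'R': array([[ 0.3735923 , -0.92759179, -0.00150583],
       [-0.89380523, -0.36041779,  0.26685433],
       [-0.24807461, -0.09834881, -0.9637357 ]]), 't': array([-673.87724777,  -37.50694884,  388.68974579])}
```

View pics/c1.png

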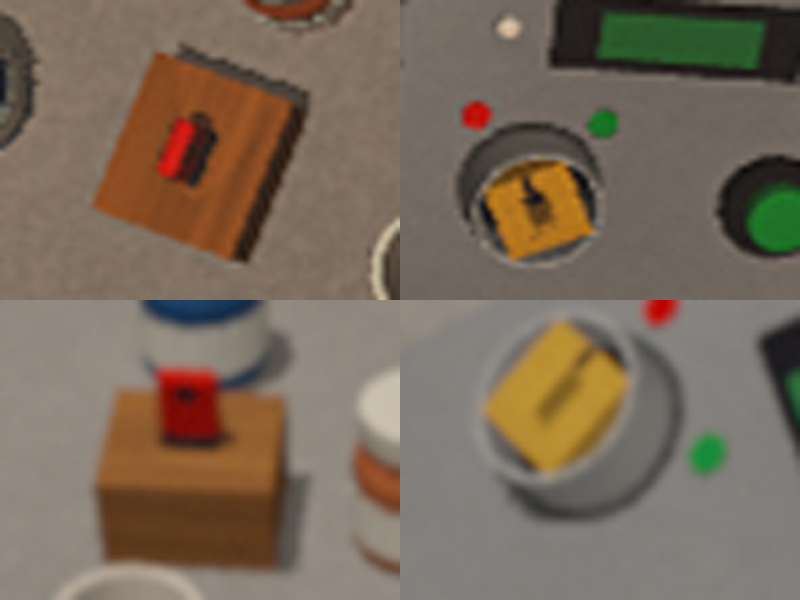

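The enlarged crops show the key's bow with its long side leaning about 22° right of up in the top view. The lock's slot points to the upper left, near the red dot. The heights agree with the text, so next I work out close views with the wrist camera.

```bash
cat >> h.py <<'E'
def T():
    s=arm.read_state(); return np.array(s['tcp_pos']),Ro.from_quat(s['tool_rot'])
def go(p,R=None,n=None,nr=None):
    """print: turn first (rotvec frac total), then shift in the NEW tool frame"""
    c,Rc=T(); R=Rc if R is None else R
    rv=(Rc.inv()*R).as_rotvec()/0.1; d=R.inv().apply(np.array(p)-c)/400; d0=Rc.inv().apply(np.array(p)-c)/400
    print('turn',rv.round(3),'n>=',int(np.ceil(np.abs(rv).max())),'shift(after turn)',d.round(4),'shift(before turn)',d0.round(4),'rows',np.linalg.norm(d)/.156)
def toolR(z,x):
    z=np.array(z)/np.linalg.norm(z);x=x-z*np.dot(x,z);x/=np.linalg.norm(x)
    return Ro.from_matrix(np.stack([x,np.cross(z,x),z],1))
E
python3 - <<'E'
from h import *
c,R=T();i=arm.camera_info('wrist');o=-np.array(i['R']).T@i['t']
print('cam in tool',R.inv().apply(o-c).round(1),'axes',R.inv().apply(i['R']).round(3))
n=np.array([-.5,.018,.866]);m=np.array([540,-170,100])
for x in([0,1,0],[.7,.7,0]): go(m+190*n,toolR(-n,np.array(x,float)))
E
```

```text
cam in tool [  68.3   -0.3 -127. ] axes [[ 0.001  1.    -0.   ]
 [-0.964  0.001 -0.267]
 [-0.267  0.001  0.964]]
turn [ -4.718   2.941 -11.56 ] n>= 12 shift(after turn) [1.152  0.4294 0.2041] shift(before turn) [ 0.8772 -0.8851 -0.0182] rows 7.988918926018918
turn [-3.241  4.188 -4.643] n>= 5 shift(after turn) [ 1.1538 -0.4246  0.2041] shift(before turn) [ 0.8772 -0.8851 -0.0182] rows 7.988918926018914
```

```bash
python3 -m handwheel '[[0,0.0877,-0.0885,0,0,0,0],[0,0.0877,-0.0885,0,0,0,0],[0,0.0877,-0.0885,0,0,0,0],[0,0.0877,-0.0885,0,0,0,0],[0,0.0877,-0.0885,0,0,0,0],[0,0.0877,-0.0885,0,0,0,0],[0,0.0877,-0.0885,0,0,0,0],[0,0.0877,-0.0885,0,0,0,0],[0,0.0877,-0.0885,0,0,0,0],[0,0.0877,-0.0885,0,0,0,0],[0,0,0,0,-0.54,0.698,-0.774],[0,0,0,0,-0.54,0.698,-0.774],[0,0,0,0,-0.54,0.698,-0.774],[0,0,0,0,-0.54,0.698,-0.774],[0,0,0,0,-0.54,0.698,-0.774],[0,0,0,0,-0.54,0.698,-0.774],[0,0,0,0,0,0,0],[0,0,0,0,0,0,0]]'
python3 - <<'E'
from h import *
s=arm.read_state();print(s['joints'].round(3),s['tcp_pos'].round(1),T()[1].as_matrix()[:,2].round(3))
snap('wrist','w1')
E
```

```text
time: 2.35
tcp_pos: [445.1, -167.4, 257.9]
tool_rot: [0.879, 0.401, 0.231, 0.117]
contact_force: [-0.9, -0.1, 0.1]
opening: 0.998
grasp_force: 0.0
[-0.591 -0.422  2.319  0.365  0.822 -0.068] [ 445.1 -167.4  257.9] [ 0.5   -0.02  -0.866]
```

View pics/w1.png

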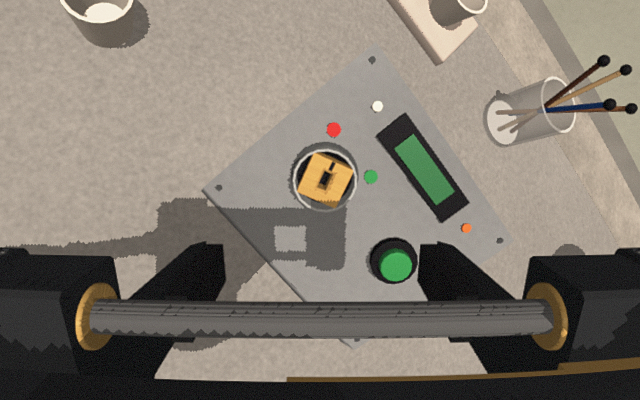

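The wrist view shows the lock at (325,180) with its mark toward (332,165), the red dot at (334,129), the green dot at (371,177) and the button at (397,265). I take a second view 80 mm away.

```bash
python3 -m handwheel '[[0,0,0.1,0,0,0,0],[0,0,0.1,0,0,0,0],[0,0,0,0,0,0,0],[0,0,0,0,0,0,0]]'
python3 - <<'E'
from h import *
p,d,i=snap('wrist','w2')
L=np.array([540,-170,100.]);B=np.array([543,-279,95.])
def proj(i,X):
    c=np.array(i['R'])@X+i['t'];a,b=c[:2]/c[2];s=1+i['k1']*(a*a+b*b);return np.array([i['fx']*a*s+i['cx'],i['fy']*b*s+i['cy']])
out=[]
for f in('w1','w2'):
    w=load(f)
    for X in(L,B):
        u,v=proj(w,X).round().astype(int)
        if f=='w1' : u,v=((325,180) if X is L else (395,262))
        im=cv2.imread(f'pics/{f}.png');u=max(u,40);v=max(v,30);print(f,'origin',u-40,v-30)
        out.append(cv2.resize(im[v-30:v+30,u-40:u+40],(400,300),interpolation=cv2.INTER_CUBIC))
cv2.imwrite('pics/c2.png',np.vstack([np.hstack(out[:2]),np.hstack(out[2:])]))
E
```

```text
time: 2.9
tcp_pos: [497.2, -218.7, 288.2]
tool_rot: [0.879, 0.402, 0.231, 0.116]
contact_force: [-1.1, 1.4, 0.6]
opening: 1.001
grasp_force: 0.0
w1 origin 285 150
w1 origin 355 232
w2 origin 196 152
w2 origin 275 232
```

View pics/c2.png

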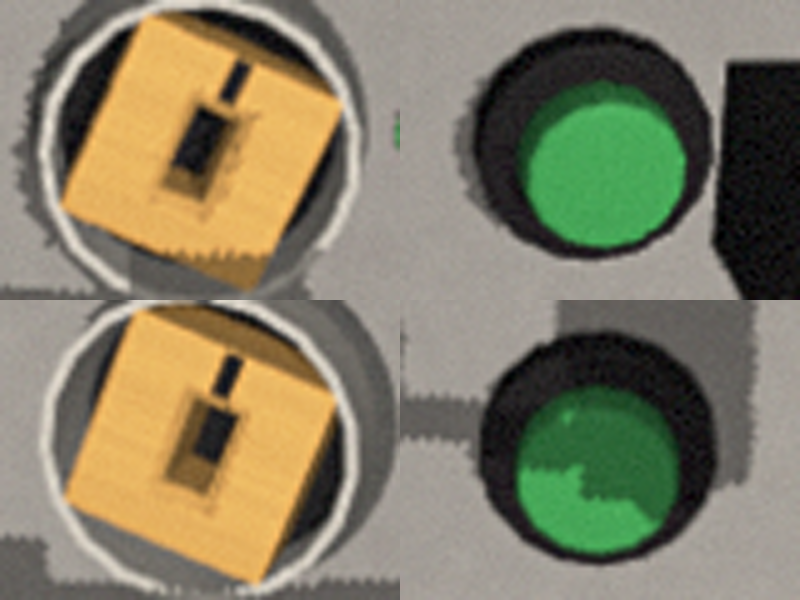

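Run:
```python
from h import *
a,b=load('w1'),load('w2');t=load('top');s=load('side')
px=lambda x,y,o:((x+.5)/5-.5+o[0],(y+.5)/5-.5+o[1])
L,e=tri([ray(a,*px(200,153,(285,150))),ray(b,*px(200,148,(196,152)))]);print('L',L.round(1),np.round(e,2))
B,e2=tri([ray(a,*px(207,175,(355,232))),ray(b,*px(200,172,(275,232)))]);print('B',B.round(1),np.round(e2,2))
# face plane from wrist depth
for w in(a,b):
    u,v=np.meshgrid(np.arange(210,520),np.arange(60,240));d=w['d'][v,u].ravel();P=pt(w,u.ravel(),v.ravel(),d)[d>0]
    n0=np.array([-.5,.018,.866])
    h=(P-L)@n0;m=(abs(h+26)<6)&(np.hypot(*(P-L)[:,:2].T)<140);Q=P[m]
    for _ in range(3):
        c=Q.mean(0);n=np.linalg.svd(Q-c,full_matrices=False)[2][2];n*=np.sign(n[2]);Q=Q[abs((Q-c)@n)<2]
    print(len(Q),n.round(4),np.degrees(np.arccos(n[2])).round(2),'yaw',np.degrees(np.arctan2(-n[1],-n[0])).round(2),'L above',((L-c)@n).round(1),'B above',((B-c)@n).round(1))
    q=px(0,0,(0,0)); 
    cent=(200,153,(285,150)) if w is a else (200,148,(196,152)); ui,vi=[int(round(k)) for k in px(*cent)]
    for du,dv in((-9,6),(9,3),(-3,-8),(6,10)):
        print((pt(w,ui+du,vi+dv,float(w['d'][vi+dv,ui+du]))-c)@n, end=' ')
    print()
d=(B-L);print('LB',np.linalg.norm(d).round(1),d.round(1),'yaw',np.degrees(np.arctan2(d[0],-d[1])).round(2))
y=-d/np.linalg.norm(d);n=np.array([-.5,.0,.866]);yaw=np.arctan2(d[0],-d[1])
def on(w,x,yy,o,n):
    O,r=ray(w,*px(x,yy,o));return O+r*((L-O)@n)/(r@n)
for yw in (-2.1,np.degrees(yaw)):
    Rz=Ro.from_euler('z',yw,degrees=True);n=Rz.apply([-.5,0,.866]);up=Rz.apply([.866,0,.5]);lf=Rz.apply([0,1,0])
    for w,o,segs in((a,(285,150),[((62,207),(147,15)),((250,290),(342,100)),((62,207),(250,290)),((147,15),(342,100)),((200,153),(236,82))]),(b,(196,152),[((65,198),(135,10)),((262,283),(337,100)),((65,198),(262,283)),((135,10),(337,100)),((200,148),(232,75))])):
        r=[]
        for p,q in segs:
            v=on(w,*q,o,n)-on(w,*p,o,n);r.append((np.degrees(np.arctan2(v@lf,v@up)).round(1),np.linalg.norm(v).round(1)))
        print(yw,r)
```

```text
L [ 538.7 -169.2  106.2] [0.2 0.2]
B [ 538.2 -279.5  101.1] [0.74 0.74]
23617 [-0.5005  0.02    0.8655] 30.06 yaw -2.28 L above 25.1 B above 18.8
23.577339288132624 25.78786046830843 25.02601926301735 26.519194201136344 
17064 [-0.504   0.0234  0.8634] 30.3 yaw -2.65 L above 25.3 B above 18.7
26.292693183962545 25.64135681552378 24.1752016382437 26.53544137212901 
LB 110.5 [  -0.5 -110.3   -5. ] yaw -0.27
-2.1 [(np.float64(27.1), np.float64(37.4)), (np.float64(26.7), np.float64(38.1)), (np.float64(-63.4), np.float64(37.0)), (np.float64(-62.4), np.float64(37.2)), (np.float64(24.9), np.float64(14.1))]
-2.1 [(np.float64(27.1), np.float64(36.8)), (np.float64(27.1), np.float64(36.7)), (np.float64(-63.2), np.float64(38.1)), (np.float64(-63.4), np.float64(38.2)), (np.float64(24.9), np.float64(14.5))]
-0.2658980907329947 [(np.float64(25.5), np.float64(37.4)), (np.float64(25.2), np.float64(38.2)), (np.float64(-65.2), np.float64(37.0)), (np.float64(-64.1), np.float64(37.2)), (np.float64(23.4), np.float64(14.1))]
-0.2658980907329947 [(np.float64(25.4), np.float64(36.9)), (np.float64(25.5), np.float64(36.8)), (np.float64(-65.1), np.float64(38.1)), (np.float64(-65.2), np.float64(38.1)), (np.float64(23.3), np.float64(14.6))]
```

The lock measures 25 mm above the face, the lock-to-button distance is 110.5 mm and the slope is 30°, all consistent with the text. Next I go over the key.

Run:
```python
from h import *
go([571,203,200],toolR([0,0,-1.],np.array([.927,-.375,0])))
```

```text
turn [ 1.5   -5.364 12.121] n>= 13 shift(after turn) [-0.223  -1.0461  0.2199] shift(before turn) [ 0.8369 -0.6497  0.2641] rows 6.9997760845808665
```

```bash
python3 -m handwheel '[[0,0.1046,-0.0812,0.033,0,0,0],[0,0.1046,-0.0812,0.033,0,0,0],[0,0.1046,-0.0812,0.033,0,0,0],[0,0.1046,-0.0812,0.033,0,0,0],[0,0.1046,-0.0812,0.033,0,0,0],[0,0.1046,-0.0812,0.033,0,0,0],[0,0.1046,-0.0812,0.033,0,0,0],[0,0.1046,-0.0812,0.033,0,0,0],[0,0,0,0,0.125,-0.447,1],[0,0,0,0,0.125,-0.447,1],[0,0,0,0,0.125,-0.447,1],[0,0,0,0,0.125,-0.447,1],[0,0,0,0,0.125,-0.447,1],[0,0,0,0,0.125,-0.447,1],[0,0,0,0,0.125,-0.447,1],[0,0,0,0,0.125,-0.447,1],[0,0,0,0,0.125,-0.447,1],[0,0,0,0,0.125,-0.447,1],[0,0,0,0,0.125,-0.447,1],[0,0,0,0,0.125,-0.447,1]]'
python3 - <<'E'
from h import *
snap('wrist'); snap('wrist')
print(arm.read_state()['joints'].round(3)); snap('wrist','w3')
go([571,203,200],toolR([0,0,-1.],np.array([.927,-.375,0])))
E
```

```text
time: 5.45
tcp_pos: [570.6, 202.0, 200.3]
tool_rot: [0.982, -0.187, -0.0, 0.002]
contact_force: [-0.8, 0.4, 0.5]
opening: 1.002
grasp_force: 0.0
[ 0.3    0.177  1.818 -0.005  1.148  2.248]
turn [ 0.045 -0.027  0.118] n>= 1 shift(after turn) [-0.002  -0.0031  0.0007] shift(before turn) [-0.002  -0.0031  0.0007] rows 0.024075082858973137
```

```bash
python3 -m handwheel '[[0,0,0.1,0,0,0,0],[0,0,0.02,0,0,0,0],[0,0,0,0,0,0,0],[0,0,0,0,0,0,0]]'
python3 - <<'E'
from h import *
snap('wrist','w4')
o=[]
for f in('w3','w4'):
    im=cv2.imread(f'pics/{f}.png')
    m=(im[:,:,2].astype(int)>110)&(im[:,:,1]<50)&(im[:,:,0]<50);m[260:]=0
    n,l,st,ce=cv2.connectedComponentsWithStats(m.astype(np.uint8));k=1+st[1:,4].argmax();u,v=ce[k].round().astype(int);print(f,st[k],ce[k],'origin',u-40,v-50)
    o.append(cv2.resize(im[v-50:v+50,u-40:u+40],(400,500),interpolation=cv2.INTER_CUBIC))
cv2.imwrite('pics/c3.png',np.hstack(o))
E
```

```text
time: 6.1
tcp_pos: [554.6, 158.0, 201.1]
tool_rot: [0.983, -0.185, 0.001, 0.002]
contact_force: [0.4, -0.5, -0.1]
opening: 1.002
grasp_force: 0.0
w3 [308 187  15  45 429] [314.8041958  211.91608392] origin 275 162
w4 [243 188  17  42 140] [253.68571429 200.47142857] origin 214 150
```

View pics/c3.png

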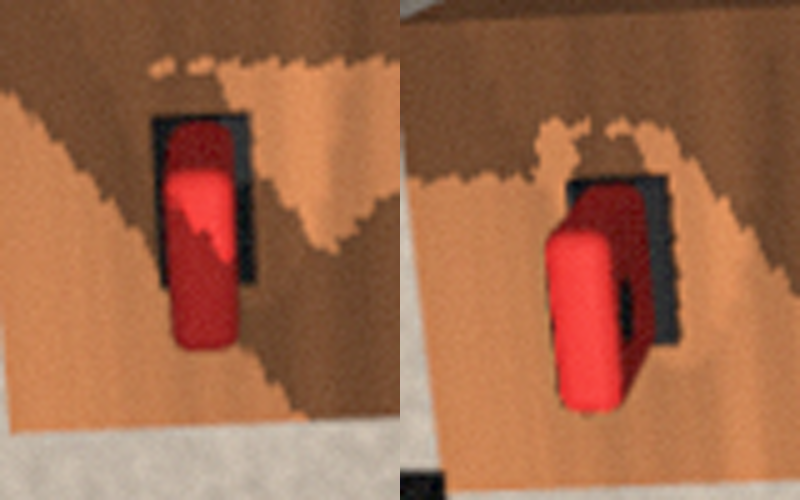

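Run:
```python
from h import *
a,b=load('w3'),load('w4')
px=lambda x,y,o:((x+.5)/5-.5+o[0],(y+.5)/5-.5+o[1])
oa,ob=(275,162),(214,150)
K,e=tri([ray(a,*px(202,260,oa)),ray(b,*px(185,321,ob))]);print('K',K.round(1),np.round(e,2))
for w,o,S in((a,oa,[((175,350),(163,170)),((238,348),(235,172)),((163,170),(235,172))]),(b,ob,[((163,410),(147,235)),((222,408),(210,232)),((147,235),(210,232))])):
    for p,q in S:
        v=atz(w,*px(*q,o),88)-atz(w,*px(*p,o),88);print(np.degrees(np.arctan2(v[1],v[0])).round(1),np.linalg.norm(v).round(1))
# collar corners at z 54 and block edge
for w,o,S in((a,oa,[((250,285),(247,115))]),(b,ob,[((278,342),(266,178)),((165,182),(266,178))]),(a,oa,[((10,433),(390,415))]),(b,ob,[((45,492),(400,478))])):
    for p,q in S:
        v=atz(w,*px(*q,o),54)-atz(w,*px(*p,o),54);print('c',np.degrees(np.arctan2(v[1],v[0])).round(1),np.linalg.norm(v).round(1))
for w in(a,b):
  u,v=np.meshgrid(np.arange(240,300),np.arange(140,170));d=w['d'][v,u].ravel();print('blk z',np.median(pt(w,u.ravel(),v.ravel(),d)[:,2]))
```

```text
K [566.8 207.4  85.5] [0.03 0.03]
-18.3 26.8
-20.4 26.1
-113.1 10.1
-19.6 26.2
-20.3 26.3
-108.6 9.0
c -20.3 28.3
c -19.5 27.4
c -109.1 16.2
c -108.6 63.4
c -108.8 59.9
blk z 0.702825867537914
blk z 49.40549628697297
```

Run:
```python
from h import *
go([567,207.3,76],toolR([0,0,-1.],np.array([.9415,-.337,0])))
```

```text
turn [ 0.031 -0.032 -0.289] n>= 1 shift(after turn) [-0.0124 -0.1265  0.3126] shift(before turn) [-0.0171 -0.1271  0.3121] rows 2.163031224102878
```

```bash
python3 -m handwheel '[[0,0,0,0,0.031,-0.032,-0.289],[0,-0.0062,-0.0632,0,0,0,0],[0,-0.0062,-0.0633,0,0,0,0],[0,0,0,0.08,0,0,0],[0,0,0,0.08,0,0,0],[0,0,0,0,0,0,0]]'
python3 - <<'E'
from h import *
go([567,207.3,76],toolR([0,0,-1.],np.array([.9415,-.337,0])))
E
```

```text
time: 6.9
tcp_pos: [564.5, 206.7, 133.6]
tool_rot: [0.985, -0.171, -0.003, 0.002]
contact_force: [-0.7, 0.1, 0.3]
opening: 1.001
grasp_force: 0.0
turn [0.045 0.059 0.004] n>= 1 shift(after turn) [ 0.0054 -0.0036  0.144 ] shift(before turn) [ 0.0063 -0.0042  0.1439] rows 0.9238798197467738
```

```bash
python3 -m handwheel '[[0,0.005,-0.003,0.07,0.03,0.04,0],[0,0,0,0.05,0,0,0],[0,0,0,0.024,0,0,0],[0,0,0,0,0,0,0],[0,0,0,0,0,0,0]]'
python3 - <<'E'
from h import *
for k in range(3):
    snap('wrist'); go([567,207.3,76],toolR([0,0,-1.],np.array([.9415,-.337,0])))
E
```

```text
time: 7.52
tcp_pos: [569.9, 207.2, 80.2]
tool_rot: [0.985, -0.171, 0.003, -0.001]
contact_force: [-0.2, 0.1, -0.3]
opening: 1.003
grasp_force: 0.0
turn [-0.036 -0.05  -0.01 ] n>= 1 shift(after turn) [-0.0071  0.0022  0.0108] shift(before turn) [-0.0071  0.0023  0.0108] rows 0.0841833541613536
turn [-0.036 -0.05  -0.01 ] n>= 1 shift(after turn) [-0.007   0.0022  0.0108] shift(before turn) [-0.007   0.0023  0.0108] rows 0.08367437547101862
turn [-0.035 -0.049 -0.01 ] n>= 1 shift(after turn) [-0.0067  0.0021  0.0106] shift(before turn) [-0.0068  0.0021  0.0106] rows 0.08159165268294767
```

```bash
python3 -m handwheel '[[0,-0.0065,0.002,0.0105,-0.035,-0.05,0],[0,0,0,0,0,0,0],[0,0,0,0,0,0,0],[0,0,0,0,0,0,0]]'
python3 - <<'E'
from h import *
go([567,207.3,76],toolR([0,0,-1.],np.array([.9415,-.337,0])))
E
```

```text
time: 8.18
tcp_pos: [566.5, 207.1, 75.1]
tool_rot: [0.985, -0.171, -0.001, 0.0]
contact_force: [-0.8, 0.9, -0.5]
opening: 0.998
grasp_force: 0.0
turn [ 0.01   0.014 -0.01 ] n>= 1 shift(after turn) [ 0.0011 -0.0009 -0.0024] shift(before turn) [ 0.0011 -0.0009 -0.0024] rows 0.017588506468696842
```

Position is good, so I close the jaws. The fingers show their travel and forces.

```bash
python3 -m handwheel '[[1,0,0,0,0,0,0],[1,0,0,0,0,0,0],[1,0,0,0,0,0,0],[1,0,0,0,0,0,0],[1,0,0,0,0,0,0],[1,0,0,0,0,0,0],[1,0,0,0,0,0,0],[1,0,0,0,0,0,0]]'
```

```text
time: 9.18
tcp_pos: [566.5, 207.1, 75.0]
tool_rot: [0.985, -0.172, -0.001, 0.0]
contact_force: [-0.2, -0.2, -0.6]
opening: 0.116
grasp_force: 0.2
```

```bash
python3 -m handwheel '[[1,0,0,0,0,0,0],[1,0,0,0,0,0,0],[1,0,0,0,0,0,0]]'
```

```text
time: 9.55
tcp_pos: [566.5, 207.1, 75.0]
tool_rot: [0.985, -0.171, -0.001, 0.0]
contact_force: [-0.9, -0.0, 0.4]
opening: 0.113
grasp_force: 30.0
```

The opening is 9.9 mm, which matches the bow's thickness, and the grip is 30 N. Lifting.

```bash
python3 -m handwheel '[[1,0,0,-0.03,0,0,0],[1,0,0,-0.05,0,0,0],[1,0,0,-0.08,0,0,0],[1,0,0,-0.12,0,0,0],[1,0,0,-0.12,0,0,0],[1,0,0,0,0,0,0],[1,0,0,0,0,0,0]]'
python3 - <<'E'
from h import *
print(arm.read_state()['joints'].round(3))
p,d,i=snap('wrist','w5')
c,R=T();im=cv2.imread('pics/w5.png')
cv2.imwrite('pics/c5.png',cv2.resize(im[200:380,200:440],(800,600),interpolation=cv2.INTER_CUBIC))
n=Ro.from_euler('z',-2.3,degrees=True);N=n.apply([-.5,0,.866]);up=n.apply([.866,0,.5]);lf=n.apply([0,1,0])
x=np.cos(np.radians(27))*up+np.sin(np.radians(27))*lf
go(np.array([538.7,-169.2,106.2])+N*75,toolR(-N,x))
E
```

```text
time: 10.42
tcp_pos: [566.7, 207.1, 236.0]
tool_rot: [0.985, -0.171, -0.0, 0.0]
contact_force: [0.2, -0.2, -0.8]
opening: 0.111
grasp_force: 30.0
[0.309 0.145 1.787 0.    1.211 2.225]
turn [-0.439  5.379 -7.572] n>= 8 shift(after turn) [-0.5942  0.7547  0.0752] shift(before turn) [0.1644 0.9358 0.1599] rows 6.176153105415301
```

View pics/c5.png

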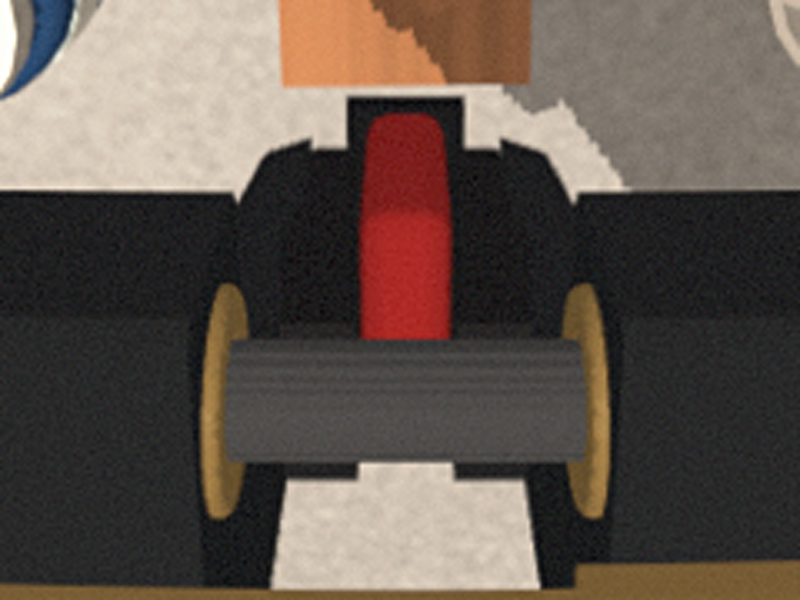

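Run:
```python
from h import *
w=load('w5');c,R=T()
k=240/800
f=lambda x,y:(200+(x+.5)*k-.5,200+(y+.5)*k-.5)
for name,p,z in(('bow edge',(404,212),-12),('bow side',(405,330),None),('collar corner',(406,98),24)):
    o,r=ray(w,*f(*p));o=R.inv().apply(o-c);r=R.inv().apply(r)
    if z is not None:
        for zz in(z-2,z,z+2): print(name,zz,(o+r*(zz-o[2])/r[2]).round(2))
```

```text
bow edge -14 [ 14.86  -0.57 -14.  ]
bow edge -12 [ 13.92  -0.57 -12.  ]
bow edge -10 [ 12.99  -0.57 -10.  ]
collar corner 22 [14.91 -0.36 22.  ]
collar corner 24 [14.2  -0.36 24.  ]
collar corner 26 [13.49 -0.36 26.  ]
```

The held key is straight and centred: its bow edge is at about (404,212) and the collar corner at (406,98) in the crop. The camera's sideways bias is about 0.5 mm. Moving to 75 mm out along the lock axis.

```bash
python3 -m handwheel '[[1,0.0205,0.117,0.02,0,0,0],[1,0.0205,0.117,0.02,0,0,0],[1,0.0205,0.117,0.02,0,0,0],[1,0.0205,0.117,0.02,0,0,0],[1,0.0205,0.117,0.02,0,0,0],[1,0.0205,0.117,0.02,0,0,0],[1,0.0205,0.117,0.02,0,0,0],[1,0.0205,0.117,0.02,0,0,0],[1,0,0,0,-0.055,0.672,-0.9465],[1,0,0,0,-0.055,0.672,-0.9465],[1,0,0,0,-0.055,0.672,-0.9465],[1,0,0,0,-0.055,0.672,-0.9465],[1,0,0,0,-0.055,0.672,-0.9465],[1,0,0,0,-0.055,0.672,-0.9465],[1,0,0,0,-0.055,0.672,-0.9465],[1,0,0,0,-0.055,0.672,-0.9465],[1,0,0,0,0,0,0],[1,0,0,0,0,0,0],[1,0,0,0,0,0,0]]'
cat >> h.py <<'E'
_n=Ro.from_euler('z',-2.3,degrees=True);N=_n.apply([-.5,0,.866]);UP=_n.apply([.866,0,.5]);LF=_n.apply([0,1,0])
def slotR(deg): 
    a=np.radians(deg);return toolR(-N,np.cos(a)*UP+np.sin(a)*LF)
L=np.array([538.7,-169.2,106.2])+.5*slotR(45).as_matrix()[:,1]
E
python3 - <<'E'
from h import *
print(arm.read_state()['joints'].round(3)); go(L+N*62,slotR(27))
E
```

```text
time: 12.85
tcp_pos: [502.2, -167.3, 171.4]
tool_rot: [0.944, 0.206, 0.251, 0.065]
contact_force: [0.2, 0.4, -1.1]
opening: 0.112
grasp_force: 30.0
[-0.506 -0.198  2.333  0.429  0.572  0.322]
turn [-0.002 -0.004 -0.007] n>= 1 shift(after turn) [-0.0022  0.001   0.0318] shift(before turn) [-0.0023  0.001   0.0318] rows 0.20430379396017112
```

```bash
python3 -m handwheel '[[1,-0.0022,0.001,0.0318,0,0,0],[1,0,0,0.02,0,0,0],[1,0,0,0,0,0,0],[1,0,0,0,0,0,0],[1,0,0,0,0,0,0]]'
python3 - <<'E'
from h import *
go(L+N*54,slotR(27)); s=arm.read_state();print(slotR(27).inv().apply(s['contact_force']).round(1))
E
```

```text
time: 13.48
tcp_pos: [511.8, -168.6, 153.3]
tool_rot: [0.943, 0.207, 0.251, 0.066]
contact_force: [0.7, -0.3, -0.4]
opening: 0.112
grasp_force: 30.0
turn [ 0.004 -0.012 -0.001] n>= 1 shift(after turn) [ 0.0004 -0.0002  0.0007] shift(before turn) [ 0.0004 -0.0002  0.0007] rows 0.005051219212516468
[0.2 0.4 0.7]
```

Tip about 6 mm above the mouth. Entering slowly.

```bash
python3 -m handwheel '[[1,0,0,0.01,0,0,0],[1,0,0,0.01,0,0,0],[1,0,0,0.005,0,0,0],[1,0,0,0.005,0,0,0],[1,0,0,0,0,0,0],[1,0,0,0,0,0,0]]'
python3 - <<'E'
from h import *
go(L+N*42,slotR(27)); s=arm.read_state();print(slotR(27).inv().apply(s['contact_force']).round(1))
E
```

```text
time: 14.22
tcp_pos: [517.7, -168.8, 142.7]
tool_rot: [0.943, 0.207, 0.251, 0.065]
contact_force: [-0.5, -0.8, -0.6]
opening: 0.113
grasp_force: 30.0
turn [ 0.002 -0.01  -0.002] n>= 1 shift(after turn) [0.0007 0.0001 0.0003] shift(before turn) [0.0007 0.0001 0.0003] rows 0.005108499464736403
[-1.   0.4  0.3]
```

```bash
python3 -m handwheel '[[1,0,0,0.01,0,0,0],[1,0,0,0.01,0,0,0],[1,0,0,0.01,0,0,0],[1,0,0,0.005,0,0,0],[1,0,0,0.004,0,0,0],[1,0,0,0,0,0,0],[1,0,0,0,0,0,0]]'
python3 - <<'E'
from h import *
go(L+N*26,slotR(27)); s=arm.read_state();print(slotR(27).inv().apply(s['contact_force']).round(1))
E
```

```text
time: 15.1
tcp_pos: [525.5, -169.1, 129.3]
tool_rot: [0.943, 0.207, 0.251, 0.065]
contact_force: [0.2, 0.9, -0.6]
opening: 0.11
grasp_force: 30.0
turn [ 0.002 -0.01  -0.002] n>= 1 shift(after turn) [0.0006 0.     0.0014] shift(before turn) [0.0006 0.     0.0014] rows 0.009843196257729472
[ 0.3 -0.9  0.6]
```

```bash
python3 -m handwheel '[[1,0,0,0.003,0,0,0],[1,0,0,0.003,0,0,0],[1,0,0,0,0,0,0],[1,0,0,0,0,0,0]]'
python3 - <<'E'
from h import *
go(L+N*26,slotR(27)); s=arm.read_state();print(slotR(27).inv().apply(s['contact_force']).round(1))
E
```

```text
time: 15.6
tcp_pos: [526.4, -169.2, 128.3]
tool_rot: [0.943, 0.207, 0.251, 0.065]
contact_force: [-14.9, 0.2, 13.6]
opening: 0.112
grasp_force: 30.0
turn [ 0.001 -0.014  0.008] n>= 1 shift(after turn) [ 0.0001 -0.0004 -0.0018] shift(before turn) [ 0.0001 -0.0004 -0.0018] rows 0.011590526203699806
[ -5.6  -2.4 -19.2]
```

It seats at the expected depth with 19 N. Now the turn, clockwise about tool z.

```bash
python3 -m handwheel '[[1,0,0,-0.001,0,0,0],[1,0,0,0,0,0,0.6],[1,0,0,0,0,0,0.8],[1,0,0,0,0,0,0.8],[1,0,0,0,0,0,0.8],[1,0,0,0,0,0,0.8],[1,0,0,0,0,0,0.8],[1,0,0,0,0,0,0.8],[1,0,0,0,0,0,0.8],[1,0,0,0,0,0,0.8],[1,0,0,0,0,0,0.8],[1,0,0,0,0,0,0.8],[1,0,0,0,0,0,0.8],[1,0,0,0,0,0,0],[1,0,0,0,0,0,0]]'
python3 - <<'E'
from h import *
c,R=T();s=arm.read_state();x=R.as_matrix()[:,0];print('slot deg left',np.degrees(np.arctan2(x@LF,x@UP)),(R.inv().apply(c-L)).round(2),'F',R.inv().apply(s['contact_force']).round(1),'M',R.inv().apply(s['moment']).round(2))
E
```

```text
time: 17.48
tcp_pos: [526.0, -169.4, 128.2]
tool_rot: [0.935, -0.243, 0.253, -0.055]
contact_force: [-11.4, -0.7, 10.4]
opening: 0.111
grasp_force: 30.0
slot deg left -26.83401806639252 [ -0.13   0.43 -25.34] F [ -3.6   3.1 -14.7] M [-0.58 -0.92  0.07]
```

```bash
python3 -m handwheel '[[1,0,0,0,0,0,0.8],[1,0,0,0,0,0,0.8],[1,0,0,0,0,0,0.7],[1,0,0,0,0,0,0.3],[1,0,0,0,0,0,0],[1,0,0,0,0,0,0]]'
python3 - <<'E'
from h import *
c,R=T();s=arm.read_state();x=R.as_matrix()[:,0];print('slot deg left',np.degrees(np.arctan2(x@LF,x@UP)),(R.inv().apply(c-L)).round(2),'F',R.inv().apply(s['contact_force']).round(1),'M',R.inv().apply(s['moment']).round(2))
E
```

```text
time: 18.23
tcp_pos: [526.1, -169.3, 128.2]
tool_rot: [0.895, -0.362, 0.244, -0.088]
contact_force: [-11.6, 0.0, 10.6]
opening: 0.113
grasp_force: 30.0
slot deg left -41.71398769206668 [-1.000e-02  3.600e-01 -2.534e+01] F [ -3.2   3.5 -15. ] M [-0.72 -0.72 -0.01]
```

```bash
python3 -m handwheel '[[1,0,0,0,0,0,0.4],[1,0,0,0,0,0,0.4],[1,0,0,0,0,0,0],[1,0,0,0,0,0,0]]'
python3 - <<'E'
from h import *
c,R=T();s=arm.read_state();x=R.as_matrix()[:,0];print('slot deg left',np.degrees(np.arctan2(x@LF,x@UP)),(R.inv().apply(c-L)).round(2),'F',R.inv().apply(s['contact_force']).round(1),'M',R.inv().apply(s['moment']).round(2))
snap('top','t2');im=cv2.imread('pics/t2.png');cv2.imwrite('pics/c6.png',cv2.resize(im[185:255,350:450],(800,560),interpolation=cv2.INTER_CUBIC))
E
```

```text
time: 18.73
tcp_pos: [526.4, -169.3, 128.4]
tool_rot: [0.88, -0.397, 0.241, -0.097]
contact_force: [-9.5, 0.1, 8.8]
opening: 0.114
grasp_force: 30.0
slot deg left -46.307580421004786 [  0.32   0.03 -25.36] F [ -2.4   3.  -12.4] M [-0.51 -0.66 -0.01]
```

```bash
python3 -m handwheel '[[1,0,0,0,0,0,0.5],[1,0,0,0,0,0,0.5],[1,0,0,0,0,0,0],[1,0,0,0,0,0,0]]'
python3 - <<'E'
from h import *
c,R=T();s=arm.read_state();x=R.as_matrix()[:,0];print('slot deg left',np.degrees(np.arctan2(x@LF,x@UP)),(R.inv().apply(c-L)).round(2),'F',R.inv().apply(s['contact_force']).round(1),'M',R.inv().apply(s['moment']).round(2),s['joint_efforts'].round(2))
w=load('w1')
for n,u,v in(('red',334,129.5),('green',371,177)):
    o,r=ray(w,u,v);f=L-26*N;X=o+r*((f-o)@N)/(r@N)-L;print(n,np.degrees(np.arctan2(X@LF,X@UP)).round(1))
E
```

```text
time: 19.27
tcp_pos: [526.4, -169.2, 128.4]
tool_rot: [0.859, -0.441, 0.235, -0.109]
contact_force: [-9.5, 1.1, 10.1]
opening: 0.11
grasp_force: 30.0
slot deg left -52.03234336201974 [  0.2   -0.07 -25.37] F [ -2.5   2.  -13.5] M [-0.51 -0.6   0.02] [ 9.800e-01 -2.289e+01 -3.134e+01  1.160e+00 -2.660e+00  2.000e-02]
red 40.4
green -41.2
```

```bash
python3 -m handwheel '[[1,0,0,0,0,0,0.4],[1,0,0,0,0,0,0.3],[1,0,0,0,0,0,0],[1,0,0,0,0,0,0]]'
python3 - <<'E'
from h import *
c,R=T();s=arm.read_state();x=R.as_matrix()[:,0];print('slot deg left',np.degrees(np.arctan2(x@LF,x@UP)),(R.inv().apply(c-L)).round(2),'F',R.inv().apply(s['contact_force']).round(1),'M',R.inv().apply(s['moment']).round(2),s['joint_efforts'].round(2))
p,d,i=snap('wrist','w7');im=cv2.imread('pics/w7.png');cv2.imwrite('pics/c7.png',cv2.resize(im[140:380,160:480],(800,600),interpolation=cv2.INTER_CUBIC))
E
```

```text
time: 19.77
tcp_pos: [526.3, -169.2, 128.3]
tool_rot: [0.843, -0.47, 0.231, -0.117]
contact_force: [-9.0, 0.9, 10.2]
opening: 0.111
grasp_force: 30.0
slot deg left -56.00018430633284 [  0.15   0.03 -25.35] F [ -1.9   1.9 -13.4] M [-0.56 -0.61 -0.23] [  0.95 -22.84 -31.4    1.39  -2.66   0.23]
```

View pics/c7.png

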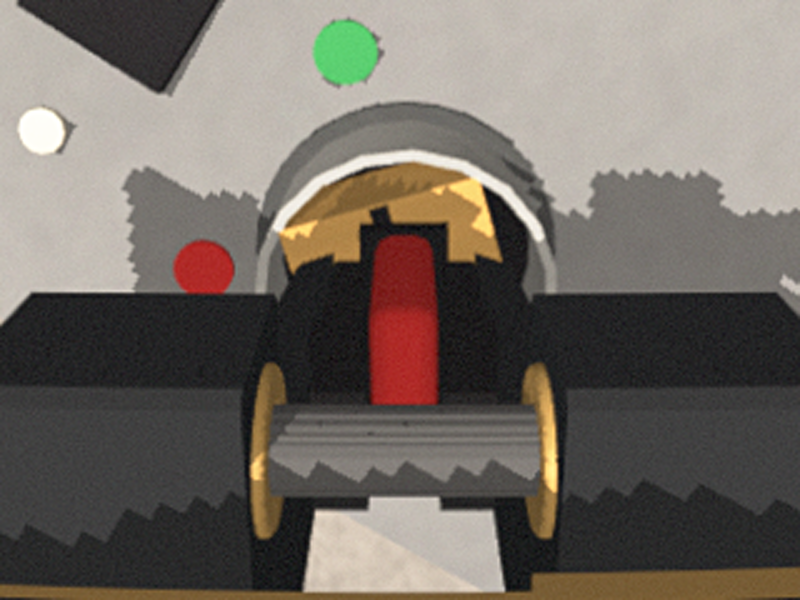

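The crop shows the mark at (380,215), with the brass plate lagging the key by about 15°. That puts the barrel at about -41°, the green dot's direction. The moment has begun to rise, so I turn a touch more to confirm the stop.

```bash
python3 -m handwheel '[[1,0,0,0,0,0,0.3],[1,0,0,0,0,0,0],[1,0,0,0,0,0,0]]'
python3 - <<'E'
from h import *
c,R=T();s=arm.read_state();x=R.as_matrix()[:,0];print('slot deg left',np.degrees(np.arctan2(x@LF,x@UP)),(R.inv().apply(c-L)).round(2),'F',R.inv().apply(s['contact_force']).round(1),'M',R.inv().apply(s['moment']).round(2),s['joint_efforts'].round(2))
w=load('w7');k=320/800
P=[]
for q in((280,235),(480,182)):
    o,r=ray(w,160+(q[0]+.5)*k-.5,140+(q[1]+.5)*k-.5);P.append(o+r*((L-o)@N)/(r@N))
v=P[1]-P[0];print('edge',np.degrees(np.arctan2(v@LF,v@UP))+90,np.linalg.norm(v))
E
```

```text
time: 20.2
tcp_pos: [526.4, -169.2, 128.4]
tool_rot: [0.836, -0.483, 0.23, -0.121]
contact_force: [-9.6, 0.8, 10.0]
opening: 0.114
grasp_force: 30.0
slot deg left -57.68289001034836 [ 1.800e-01 -2.000e-02 -2.534e+01] F [ -2.2   2.6 -13.5] M [-0.56 -0.58 -0.35] [  0.82 -22.9  -31.34   1.48  -2.63   0.35]
edge -40.30879846498266 37.97964155880767
```

The barrel's edge lies at -40.3° (green dot), so the lock is on at its stop. Relax, open and back out.

```bash
python3 -m handwheel '[[1,0,0,0,0,0,-0.4],[1,0,0,-0.001,0,0,0],[0.5,0,0,0,0,0,0],[0.5,0,0,0,0,0,0],[0.5,0,0,0,0,0,0],[0.5,0,0,0,0,0,0],[0.5,0,0,0,0,0,0],[0.5,0,0,-0.03,0,0,0],[0.5,0,0,-0.06,0,0,0],[0.5,0,0,-0.06,0,0,0],[0.5,0,0,-0.06,0,0,0],[1,0,0,-0.03,0,0,0],[1,0,0,0,0,0,0],[1,0,0,0,0,0,0]]'
python3 - <<'E'
from h import *
p,d,i=snap('wrist','w8');print(arm.read_state()['joints'].round(3))
B=L-110*LF-4*N;print(B); go(B+N*59,slotR(0)); go(B+N*59)
E
```

```text
time: 21.95
tcp_pos: [478.0, -167.1, 210.2]
tool_rot: [0.846, -0.467, 0.231, -0.116]
contact_force: [0.6, 0.1, -0.2]
opening: 0.184
grasp_force: 0.0
[-0.539 -0.301  2.332  0.391  0.68   1.789]
[ 536.57564371 -279.55719957  102.91278253]
turn [-7.000e-03  1.000e-02 -9.693e+00] n>= 10 shift(after turn) [0.003  0.2754 0.163 ] shift(before turn) [0.2289 0.1534 0.1627] rows 2.0512408483497775
turn [0. 0. 0.] n>= 0 shift(after turn) [0.2289 0.1534 0.1627] shift(before turn) [0.2289 0.1534 0.1627] rows 2.0512408483497775
```

View pics/w8.png

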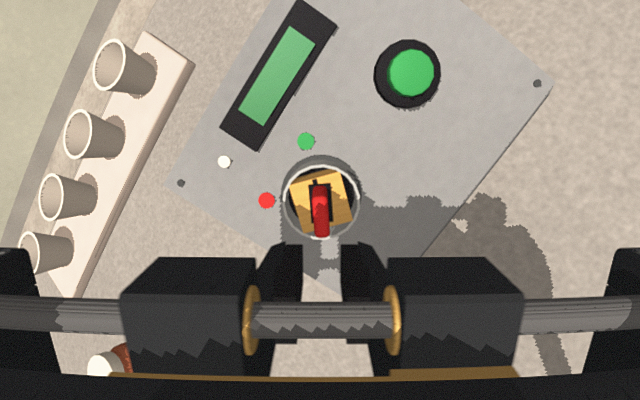

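The key stands in the lock at (320,205) with the mark toward the green dot at (306,141). The button is clear at (411,72). Moving over the button with the fingers shut, lateral first.

```bash
python3 -m handwheel '[[1,0.0763,0.0511,0,0,0,0],[1,0.0763,0.0511,0,0,0,0],[1,0.0763,0.0512,0,0,0,0],[1,0,0,0.08,0,0,0],[1,0,0,0.08,0,0,0],[1,0,0,0.04,0,0,0],[1,0,0,0,0,0,0],[1,0,0,0,0,0,0]]'
python3 - <<'E'
from h import *
B=L-110*LF-4*N; go(B+N*25); s=arm.read_state();print(T()[1].inv().apply(s['contact_force']).round(1))
w=load('w8');print('B from w8',end=' ');o,r=ray(w,412,72.5);print((o+r*((B-o)@N)/(r@N)-B).round(1))
E
```

```text
time: 23.0
tcp_pos: [515.2, -279.1, 142.9]
tool_rot: [0.846, -0.467, 0.232, -0.116]
contact_force: [-0.5, 0.3, -0.0]
opening: 0.004
grasp_force: 0.0
turn [0. 0. 0.] n>= 0 shift(after turn) [-0.003   0.0026  0.0508] shift(before turn) [-0.003   0.0026  0.0508] rows 0.32650718664297423
[-0.5  0.2 -0.2]
B from w8 [-0.4  0.3 -0.2]
```

```bash
python3 -m handwheel '[[1,-0.003,0.0026,0.0508,0,0,0],[1,0,0,0.01,0,0,0],[1,0,0,0.008,0,0,0],[1,0,0,0.006,0,0,0],[1,0,0,0,0,0,0],[1,0,0,0,0,0,0]]'
python3 - <<'E'
from h import *
B=L-110*LF-4*N; go(B+N*19); s=arm.read_state();print(T()[1].inv().apply(s['contact_force']).round(1))
E
```

```text
time: 23.75
tcp_pos: [528.8, -279.2, 116.1]
tool_rot: [0.845, -0.467, 0.232, -0.116]
contact_force: [-1.3, 2.9, 3.4]
opening: -0.0
grasp_force: 1.9
turn [0. 0. 0.] n>= 0 shift(after turn) [ 0.0004 -0.0003 -0.0092] shift(before turn) [ 0.0004 -0.0003 -0.0092] rows 0.058740768391160575
[-2.1 -2.  -3.7]
```

```bash
python3 -m handwheel '[[1,0,0,0.006,0,0,0],[1,0,0,0.005,0,0,0],[1,0,0,0,0,0,0],[1,0,0,0,0,0,0]]'
python3 - <<'E'
from h import *
B=L-110*LF-4*N; go(B+N*19); s=arm.read_state();print(T()[1].inv().apply(s['contact_force']).round(1))
E
```

```text
time: 24.25
tcp_pos: [530.1, -279.3, 114.2]
tool_rot: [0.846, -0.466, 0.232, -0.116]
contact_force: [-29.0, 6.4, 30.2]
opening: 0.006
grasp_force: 20.3
turn [0. 0. 0.] n>= 0 shift(after turn) [ 0.     -0.     -0.0148] shift(before turn) [ 0.     -0.     -0.0148] rows 0.09517592756128297
[-10.1   5.4 -40.8]
```

Bottomed out: 6 mm down with the force up to 41 N. Backing off.

```bash
python3 -m handwheel '[[1,0,0,-0.02,0,0,0],[1,0,0,-0.05,0,0,0],[1,0,0,-0.1,0,0,0],[1,0,0,-0.1,0,0,0],[1,0,0,-0.05,0,0,0],[1,0,0,0,0,0,0],[1,0,0,0,0,0,0]]'
python3 - <<'E'
from h import *
p,d,i=snap('wrist','w9')
B=L-110*LF-4*N
w=load('w9');c=w['R']@B+w['t'];a,b=c[:2]/c[2];s=1+w['k1']*(a*a+b*b);u,v=int(w['fx']*a*s+w['cx']),int(w['fy']*b*s+w['cy']);print(u,v)
t=snap('top','t9')[0];im=cv2.imread('pics/t9.png')
cv2.imwrite('pics/c9.png',np.hstack([cv2.resize(im[160:260,340:440],(400,400),interpolation=cv2.INTER_CUBIC),cv2.resize(cv2.imread('pics/w9.png'),(400,250)).copy() if 0 else cv2.copyMakeBorder(cv2.resize(cv2.imread('pics/w9.png'),(400,250)),0,150,0,0,cv2.BORDER_CONSTANT)]))
hs=[(pt(w,u+k,v,float(w['d'][v,u+k]))-B)@N for k in(-4,0,4)];print(np.round(hs,1))
E
```

```text
time: 25.12
tcp_pos: [466.7, -276.5, 221.6]
tool_rot: [0.845, -0.467, 0.231, -0.116]
contact_force: [-0.0, -0.1, 0.1]
opening: 0.003
grasp_force: 0.0
320 195
[-0.4  0.4  0.7]
```

View pics/c9.png

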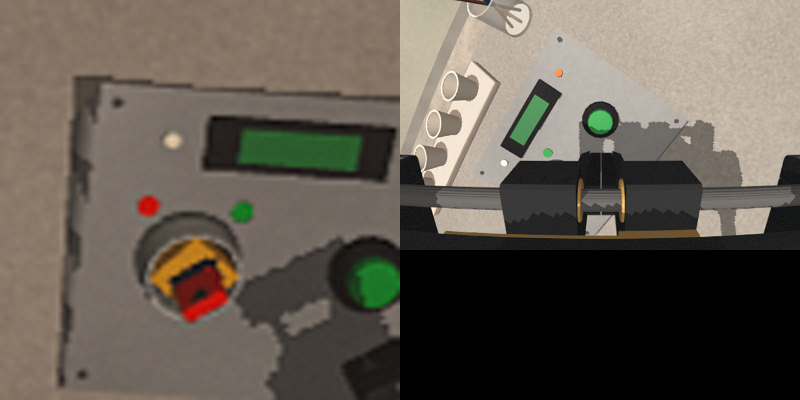

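The key stands in the lock at (195,285), with the barrel still turned toward the green dot. The button at (375,285) is back up, within 0.7 mm of its first height, and the robot touches nothing.

```bash
python3 -c "
from bench import arm
print(arm.hand_in())"
```

```text
the job is handed in; nothing more can be done
None
```

The job is handed in at about 25 s: the key is home in the lock and turned to its stop at the green dot, the start button was then pressed right down and has come back up, and I steered clear of the jars and cup; hand-in returned no verdict.

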